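Load the solvent carrier of the chromatograph

TASK

Load the solvent carrier: stand each of the four clear-glass bottles upright in the carrier pocket of the same colour as its cap, setting it down gently without dropping or tipping it. Leave the two brown amber-glass bottles where they stand, although their caps look the same.

Things in the scene. Friction and masses are not known exactly. Their poses are not given: they have to be found in the camera images.
- clear_blue_mid (a point): Screw-cap laboratory bottle standing upright, 104 mm tall: round body 48 mm across up to 58 mm above its foot, shoulder and neck (30 mm) above, then a blue round cap 32 mm across from 76 to 104 mm, by which it is best gripped from above. Clear, colourless glass, white paper band. Mass 0.10 to 0.18 kg. This point lies on its axis half-way up, 52 mm above its foot; z is up along the axis. Belongs in the blue pocket.
- clear_red_mid (a point): Screw-cap laboratory bottle standing upright, 104 mm tall: round body 48 mm across up to 58 mm above its foot, shoulder and neck (30 mm) above, then a red round cap 32 mm across from 76 to 104 mm, by which it is best gripped from above. Clear, colourless glass, white paper band. Mass 0.10 to 0.18 kg. This point lies on its axis half-way up, 52 mm above its foot; z is up along the axis. Belongs in the red pocket.
- clear_yellow_mid (a point): Screw-cap laboratory bottle standing upright, 104 mm tall: round body 48 mm across up to 58 mm above its foot, shoulder and neck (30 mm) above, then a yellow round cap 32 mm across from 76 to 104 mm, by which it is best gripped from above. Clear, colourless glass, white paper band. Mass 0.10 to 0.18 kg. This point lies on its axis half-way up, 52 mm above its foot; z is up along the axis. Belongs in the yellow pocket.
- clear_green_mid (a point): Screw-cap laboratory bottle standing upright, 104 mm tall: round body 48 mm across up to 58 mm above its foot, shoulder and neck (30 mm) above, then a green round cap 32 mm across from 76 to 104 mm, by which it is best gripped from above. Clear, colourless glass, white paper band. Mass 0.10 to 0.18 kg. This point lies on its axis half-way up, 52 mm above its foot; z is up along the axis. Belongs in the green pocket.
- amber_blue_mid (a point): Screw-cap laboratory bottle standing upright, 104 mm tall: round body 48 mm across up to 58 mm above its foot, shoulder and neck (30 mm) above, then a blue round cap 32 mm across from 76 to 104 mm, by which it is best gripped from above. Dark brown (amber) glass, white paper band. Mass 0.10 to 0.18 kg. This point lies on its axis half-way up, 52 mm above its foot; z is up along the axis. Does not belong in the carrier: stays where it stands.
- amber_red_mid (a point): Screw-cap laboratory bottle standing upright, 104 mm tall: round body 48 mm across up to 58 mm above its foot, shoulder and neck (30 mm) above, then a red round cap 32 mm across from 76 to 104 mm, by which it is best gripped from above. Dark brown (amber) glass, white paper band. Mass 0.10 to 0.18 kg. This point lies on its axis half-way up, 52 mm above its foot; z is up along the axis. Does not belong in the carrier: stays where it stands.
- pocket_blue: Blue square open-topped pocket, 80 x 80 mm outside, 26 mm high, walls 5 mm thick (70 x 70 mm inside), fixed in the solvent carrier. Origin: centre of its underside, 5 mm above the table; its inner floor is 5 mm above the origin, its rim 26 mm above it; x and y run along its walls, z up. The carrier is a low grey tray 182 mm square and 16 mm high, fixed to the bench, holding the four pockets two by two, 87 mm centre to centre; which colour sits where varies.
- pocket_red: Red square open-topped pocket, 80 x 80 mm outside, 26 mm high, walls 5 mm thick (70 x 70 mm inside), fixed in the solvent carrier. Origin: centre of its underside, 5 mm above the table; its inner floor is 5 mm above the origin, its rim 26 mm above it; x and y run along its walls, z up.
- pocket_yellow: Yellow square open-topped pocket, 80 x 80 mm outside, 26 mm high, walls 5 mm thick (70 x 70 mm inside), fixed in the solvent carrier. Origin: centre of its underside, 5 mm above the table; its inner floor is 5 mm above the origin, its rim 26 mm above it; x and y run along its walls, z up.
- pocket_green: Green square open-topped pocket, 80 x 80 mm outside, 26 mm high, walls 5 mm thick (70 x 70 mm inside), fixed in the solvent carrier. Origin: centre of its underside, 5 mm above the table; its inner floor is 5 mm above the origin, its rim 26 mm above it; x and y run along its walls, z up.

How it is judged:
By the outcome, as a careful person would: the job done as asked, in the order asked, and still so for the second after the job is handed in, with the robot touching nothing.
It also fails if it takes over 99 s, if anything falls off the work surface, if the arm or the gripper's body presses on something with over 40 N, if the wrist force passes 120 N, or if a joint passes its speed limit or range.

ROBOT

A 6-joint arm with a two-finger parallel gripper is mounted at the origin on the work surface. World frame = base frame: x ahead of the robot, y to its left, z up, the work surface at z = 0. Lengths are in m, angles in degrees, forces in N, time in s.
With the tool pointing down it reaches from about 0.375 to 0.9 m from the base axis. Payload 3.1 kg.
Tool frame: the origin (TCP) lies at the very end of the fingers, on their centre line; the grasp point (between the pads) lies bot.grip_point_offset behind it (bot.grip_point_offset is the distance from the TCP to the grasp point, in m); z points along the fingers, y is the line along which they close (so a half turn about z gives the same grasp; the last joint's range is limited). The gripper opens to 87 mm and grips with 3 to 60 N. Pads are 19 mm wide; open, the fingers measure 117 mm over their backs; the gripper's body (75 mm by 190 mm) begins 51 mm behind the grasp point.
Start: joints at [-82.649, 30.224, 82.088, -0, 67.689, -10.227], TCP at [0.189, -0.596, 0.223] pointing down, gripper open.
Joint ranges: [-176.69, 176.69], [-43.24, 126.21], [12.49, 139.97], [-82, 262], [0, 151.66], [-163.58, 163.58]. Speed limits (degrees/s): [159.86, 159.86, 180, 180, 180, 180].

INTERFACE

Orientations are given as a 3x3 rotation matrix whose columns are the frame's x, y, z axes.
In Python, from rig import bot, viewer, ticket gives the robot as it stands.
- The arm moves only by the tool servo_tool, never from a script. Its argument "targets" is a list of rows, each an object with "offset": the shift along the tool's x, y, z in m, a list of three; "dr": the turn, a rotation vector about the tool's x, y, z in degrees, a list of three. In form: [{"offset": [x, y, z], "dr": [ax, ay, az]}, ...]. A call has 1 to 20 rows; each row is the pose to reach, as a shift and turn from the pose commanded when the call began, along the tool's axes at that moment; what a row does not reach only later rows make up. A row lasts 1/12 s, in which the tool goes at most 41.7 mm and 7.16 degrees, less where a joint would pass 70% of its speed; a pose out of reach is approached as far as the arm can. A call with a gripper value outside its range is refused whole. "gripper" is the gripper command: -1 is fully open, 1 is shut, values between are in proportion, set as the call begins (left out, the last holds). The fingers move at their own pace and stop on an object; the grip force is fixed at half the most. Time passes only in rows, so rows that repeat a pose let the fingers close. It gives the time, the measured TCP pose, the force, the opening and the grip force at its end, in the units of the state.
- bot.read_state(): the state, without advancing time (a new reading comes with each control period).
- viewer.capture(name): name is "scene" or "top" or "wrist"; returns a dict with "color" (400x640x3 uint8, red, green, blue), "camera_matrix" (3x3 intrinsics, pixels), "R" (3x3) and "t" (3): a world point X has camera coordinates R X + t. Camera axes: x right, y down, z forward; pixel columns grow to the right and rows downward; lengths in m; the calibration is good to about 2 mm. A picture is of the moment at which its call begins. There is no depth.
- ticket.hand_in(): hands the job in; it is judged then, once.
The state is a dict: "time_s": time; "joint_positions": joint angles; "qvel": joint speeds; "tau": joint torques, N m; "position": TCP position; "tcp_rot": TCP orientation; "force": force on the tool from outside, world axes, zero at the start; "moment": the same for the moment, N m; "opening": opening from 0.0 (shut) to 1.0 (fully open); "grasp_force": force on a finger pad.
Only numpy, scipy, OpenCV 4.12 (cv2) and the standard library are available. Lean on these libraries where they do the work, as an engineer would, in place of code of your own. Each camera call takes 0.05 s, during which the arm holds its last target. There are 200 camera calls.

## Working session

There is one attempt and no reset: what is moved stays moved. The work goes in short steps, Python scripts to look and compute and a tool call to move; the robot and the scene stay as the last step left them, time stands still between calls to the robot, and variables do not carry over. Pictures are saved under pics/ and viewed, at most 14 in all, crops included, and the job is handed in when it is done.

Besides the shell and the picture viewer there is one more tool, called after "Request:" as name(argument=value, ...), one argument or row to a line, values as JSON. servo_tool: Moves the arm, as the interface text tells. Its arguments: {"type":"object","properties":{"targets":{"type":"array"},"gripper":{"type":"number"}},"required":["targets"]}

```bash
mkdir -p pics; python3 - <<'E'
from rig import bot,viewer
import cv2,pickle
d={}
for n in("scene","top"):
    c=viewer.capture(n);d[n]=c;cv2.imwrite(f"pics/{n}0.png",c["color"][:,:,::-1])
pickle.dump(d,open("cams.pkl","wb"))
for n in d: print(n,d[n]["camera_matrix"],d[n]["R"],d[n]["t"])
s=bot.read_state();print(s["time_s"],s["tcp_rot"],s["position"],bot.grip_point_offset)
E
```

```text
scene [[367.72400388   0.         316.92617583]
 [  0.         367.72400388 200.57911608]
 [  0.           0.           1.        ]] [[-0.09149947  0.9956681  -0.01651921]
 [ 0.76739844  0.0599309  -0.63836347]
 [-0.63460814 -0.07108673 -0.76955779]] [ 0.05791142 -0.37576462  1.30401921]
top [[366.2316005    0.         328.06537095]
 [  0.         366.2316005  194.85331859]
 [  0.           0.           1.        ]] [[-0.0058653  -0.99982239 -0.01791038]
 [-0.99895894  0.00666864 -0.04512822]
 [ 0.04523964  0.01762704 -0.99882064]] [-0.00657987  0.52490624  0.84441673]
0.1 [[ 9.53323829e-01  3.01949680e-01 -2.60387082e-04]
 [ 3.01949614e-01 -9.53321975e-01  1.90839722e-03]
 [ 3.28007202e-04 -1.89794433e-03 -9.99998145e-01]] [ 0.18867543 -0.59514817  0.22167685] 0.0187
```

View pics/top0.png

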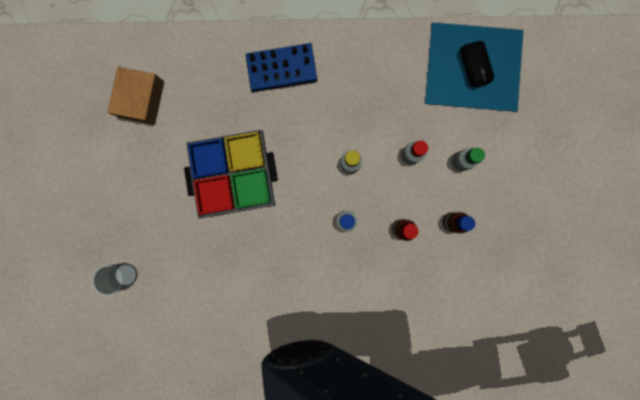

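View pics/scene0.png

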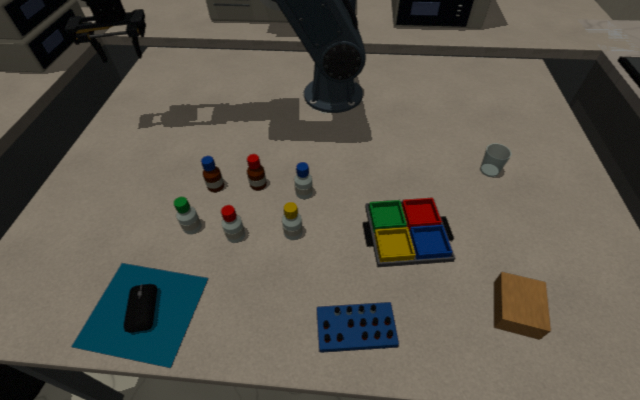

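Top view: clear yellow (352,158), clear red (418,149), clear green (476,156), clear blue (347,221); ambers are red (409,231) and blue (467,223). Carrier is at left, with blue, yellow, red and green pockets. I'll enlarge it and measure the caps and pockets.

```bash
cat > h.py <<'E'
import numpy as np,cv2,pickle
def ray(c,uv,z):
    K,R,t=c["camera_matrix"],np.array(c["R"]),np.array(c["t"])
    o=-R.T@t; d=R.T@np.linalg.solve(K,[uv[0],uv[1],1.])
    return o+d*(z-o[2])/d[2]
def masks(img):
    h=cv2.cvtColor(img,cv2.COLOR_RGB2HSV);H,S,V=cv2.split(h)
    hs=S>150;hv=V>70
    b=hs&hv
    return {"red":b&((H<6)|(H>172)),"yellow":b&(H>18)&(H<34),"green":b&(H>45)&(H<80),"blue":b&(H>100)&(H<125)}
E
python3 - <<'E'
from h import *
d=pickle.load(open("cams.pkl","rb"))
for n in d:
    for k,m in masks(d[n]["color"]).items():
        N,_,st,ce=cv2.connectedComponentsWithStats(m.astype(np.uint8))
        for i in range(1,N):
            if st[i,4]>60:
                z=.104 if st[i,4]<500 else .031
                print(n,k,st[i],ce[i].round(1),ray(d[n],ce[i],.095 if st[i,4]<450 else .02).round(3))
im=d["top"]["color"][120:250,170:500,::-1]
cv2.imwrite("pics/crop0.png",cv2.resize(im[:, :120],None,fx=5,fy=5,interpolation=cv2.INTER_CUBIC)[:600])
E
```

```text
scene red [247 154  12   9  82] [252.3 158. ] [ 0.438 -0.187  0.095]
scene red [403 198  39  27 681] [420.9 212.2] [0.525 0.257 0.02 ]
scene red [221 205  14  11 116] [227.3 210.1] [ 0.614 -0.21   0.095]
scene yellow [284 202  13  11 118] [289.9 207.2] [ 0.594 -0.065  0.095]
scene yellow [375 227  41  31 886] [394.3 243.4] [0.625 0.185 0.02 ]
scene green [175 197  12  10  85] [180.  201.5] [ 0.597 -0.329  0.095]
scene green [370 203  36  24 533] [386. 216.] [0.544 0.168 0.02 ]
scene blue [202 156  11   8  66] [206.7 159.8] [ 0.453 -0.305  0.095]
scene blue [297 163  11   8  68] [301.9 166.2] [ 0.458 -0.053  0.095]
scene blue [411 225  41  30 712] [429.9 241.4] [0.612 0.27  0.02 ]
scene blue [ 317  303   81   46 2308] [354.8 326.5] [0.834 0.097 0.02 ]
top red [413 141  15  15 168] [419.9 147.6] [ 0.62  -0.206  0.095]
top red [ 194  175   38   40 1163] [213.1 194.4] [0.527 0.258 0.02 ]
top red [403 223  15  17 188] [410.1 230.8] [ 0.445 -0.183  0.095]
top yellow [ 224  132   40   39 1174] [243.7 151.7] [0.627 0.187 0.02 ]
top yellow [345 151  15  15 168] [351.9 157.9] [ 0.599 -0.062  0.095]
top green [470 149  14  13 140] [476.6 154.8] [ 0.603 -0.325  0.095]
top green [ 231  169   38   39 1068] [250.5 188.3] [0.541 0.17  0.02 ]
top blue [ 247   44   69   45 1712] [281.9  67.2] [0.826 0.097 0.02 ]
top blue [188 139  38  38 991] [207.8 158.3] [0.612 0.271 0.02 ]
top blue [340 215  14  14 156] [346.8 221.4] [ 0.465 -0.05   0.095]
top blue [461 216  14  15 151] [466.9 223. ] [ 0.46  -0.301  0.095]
```

View pics/crop0.png

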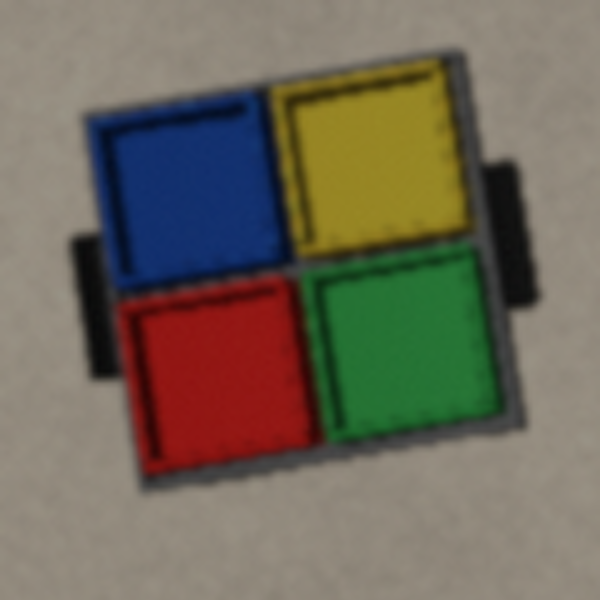

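Both views agree within about 5 mm, and the pocket spacing comes out at about 87 mm. First I'll move above the clear green bottle with the tool squared to the world axes.

Request:
servo_tool(
  targets=[
    {"offset":[0.03,-0.008,0.005],"dr":[0,0,4]},
    {"offset":[0.06,-0.017,0.01],"dr":[0,0,8]},
    {"offset":[0.095,-0.027,0.02],"dr":[0,0,12]},
    {"offset":[0.13,-0.037,0.02],"dr":[0,0,16]},
    {"offset":[0.165,-0.046,0.02],"dr":[0,0,17.6]},
    {"offset":[0.2,-0.056,0.02],"dr":[0,0,17.6]},
    {"offset":[0.235,-0.066,0.02],"dr":[0,0,17.6]},
    {"offset":[0.27,-0.076,0.02],"dr":[0,0,17.6]},
    {"offset":[0.305,-0.086,0.02],"dr":[0,0,17.6]},
    {"offset":[0.34,-0.095,0.02],"dr":[0,0,17.6]},
    {"offset":[0.375,-0.105,0.02],"dr":[0,0,17.6]},
    {"offset":[0.41,-0.115,0.02],"dr":[0,0,17.6]},
    {"offset":[0.44,-0.123,0.02],"dr":[0,0,17.6]},
    {"offset":[0.46,-0.129,0.02],"dr":[0,0,17.6]},
    {"offset":[0.473,-0.132,0.02],"dr":[0,0,17.6]},
    {"offset":[0.473,-0.132,0.02],"dr":[0,0,17.6]},
    {"offset":[0.473,-0.132,0.02],"dr":[0,0,17.6]},
  ],
  gripper=-0.6,
)

```text
time_s: 1.52
position: [0.5994, -0.327, 0.202]
tcp_rot: [[1.0, 0.001, -0.002], [0.001, -1.0, 0.0], [-0.002, -0.0, -1.0]]
force: [-0.1, -0.4, 0.3]
opening: 0.799
grasp_force: 0.0
```

```bash
cat > look.py <<'E'
from h import *
from rig import bot,viewer
import sys
s=bot.read_state();print(s["time_s"],np.round(s["position"],4),np.round(s["tcp_rot"],3).tolist(),s["opening"],s["grasp_force"],np.round(s["force"],1))
c=viewer.capture("wrist");cv2.imwrite(f"pics/{sys.argv[1]}.png",c["color"][:,:,::-1])
for k,m in masks(c["color"]).items():
    N,_,st,ce=cv2.connectedComponentsWithStats(m.astype(np.uint8))
    for i in range(1,N):
        if st[i,4]>150: print(k,st[i],ce[i].round(),"z.104:",ray(c,ce[i],.104).round(3))
E
python3 look.py w1
```

```text
1.5167 [ 0.5994 -0.327   0.202 ] [[1.0, 0.001, -0.002], [0.001, -1.0, 0.0], [-0.002, -0.0, -1.0]] 0.7990453187368406 0.0 [-0.1 -0.4  0.3]
red [ 173  162   42   34 1041] [192. 178.] z.104: [ 0.622 -0.21   0.104]
yellow [  25  181   55   35 1480] [ 51. 198.] z.104: [ 0.603 -0.076  0.104]
yellow [453 233  12  48 233] [460. 258.] z.104: [ 0.542 -0.467  0.104]
yellow [174 235  10  46 194] [177. 258.] z.104: [ 0.541 -0.187  0.104]
green [300 179  32  34 779] [315. 196.] z.104: [ 0.604 -0.324  0.104]
```

View pics/w1.png

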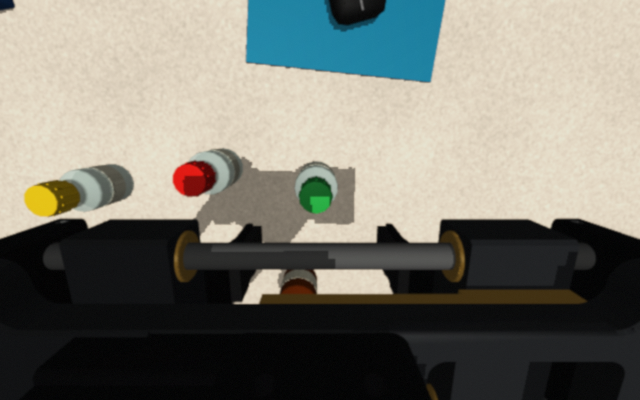

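Wrist view: the clear-glass green cap is at (315,196), centred between the fingers, and measures (0.602,-0.325), which matches. Next: descend, grip and lift.

Request:
servo_tool(
  targets=[
    {"offset":[0.002,-0.001,0.02],"dr":[0,0,0]},
    {"offset":[0.002,-0.001,0.05],"dr":[0,0,0]},
    {"offset":[0.002,-0.001,0.08],"dr":[0,0,0]},
    {"offset":[0.002,-0.001,0.105],"dr":[0,0,0]},
    {"offset":[0.002,-0.001,0.122],"dr":[0,0,0]},
    {"offset":[0.002,-0.001,0.131],"dr":[0,0,0]},
    {"offset":[0.002,-0.001,0.131],"dr":[0,0,0]},
  ],
)

```text
time_s: 2.15
position: [0.5991, -0.3264, 0.0691]
tcp_rot: [[1.0, -0.003, -0.004], [-0.003, -1.0, 0.003], [-0.004, -0.003, -1.0]]
force: [-0.5, 1.3, 0.2]
opening: 0.805
grasp_force: 0.0
```

Request:
servo_tool(
  targets=[
    {"offset":[0,0,0],"dr":[0,0,0]},
    {"offset":[0,0,0],"dr":[0,0,0]},
    {"offset":[0,0,0],"dr":[0,0,0]},
    {"offset":[0,0,0],"dr":[0,0,0]},
    {"offset":[0,0,0],"dr":[0,0,0]},
    {"offset":[0,0,0],"dr":[0,0,0]},
    {"offset":[0,0,0],"dr":[0,0,0]},
  ],
  gripper=1,
)

```text
time_s: 2.73
position: [0.602, -0.3259, 0.072]
tcp_rot: [[1.0, -0.0, 0.0], [-0.0, -1.0, -0.0], [0.0, 0.0, -1.0]]
force: [-0.0, -0.4, 1.2]
opening: 0.359
grasp_force: 30.1
```

Request:
servo_tool(
  targets=[
    {"offset":[0,0,-0.01],"dr":[0,0,0]},
    {"offset":[0,0,-0.03],"dr":[0,0,0]},
    {"offset":[0,0,-0.06],"dr":[0,0,0]},
    {"offset":[0,0,-0.09],"dr":[0,0,0]},
    {"offset":[0,0,-0.115],"dr":[0,0,0]},
    {"offset":[0,0,-0.13],"dr":[0,0,0]},
    {"offset":[0,0,-0.135],"dr":[0,0,0]},
  ],
)

```text
time_s: 3.32
position: [0.6034, -0.3271, 0.2109]
tcp_rot: [[1.0, -0.0, 0.005], [-0.0, -1.0, -0.004], [0.005, 0.004, -1.0]]
force: [-0.3, -0.0, -0.4]
opening: 0.361
grasp_force: 29.9
```

Request:
servo_tool(
  targets=[
    {"offset":[-0.001,-0.01,0],"dr":[0,0,0]},
    {"offset":[-0.004,-0.03,0],"dr":[0,0,0]},
    {"offset":[-0.007,-0.06,0],"dr":[0,0,0]},
    {"offset":[-0.011,-0.09,0],"dr":[0,0,0]},
    {"offset":[-0.015,-0.12,0],"dr":[0,0,0]},
    {"offset":[-0.019,-0.15,0],"dr":[0,0,0]},
    {"offset":[-0.022,-0.18,0],"dr":[0,0,0]},
    {"offset":[-0.026,-0.21,0],"dr":[0,0,0]},
    {"offset":[-0.03,-0.24,0],"dr":[0,0,0]},
    {"offset":[-0.033,-0.27,0],"dr":[0,0,0]},
    {"offset":[-0.037,-0.3,0],"dr":[0,0,0]},
    {"offset":[-0.041,-0.33,0],"dr":[0,0,0]},
    {"offset":[-0.045,-0.36,0],"dr":[0,0,0]},
    {"offset":[-0.048,-0.39,0],"dr":[0,0,0]},
    {"offset":[-0.052,-0.42,0],"dr":[0,0,0]},
    {"offset":[-0.056,-0.45,0],"dr":[0,0,0]},
    {"offset":[-0.059,-0.475,0],"dr":[0,0,0]},
    {"offset":[-0.061,-0.49,0],"dr":[0,0,0]},
    {"offset":[-0.062,-0.497,0],"dr":[0,0,0]},
    {"offset":[-0.062,-0.497,0],"dr":[0,0,0]},
  ],
)

```text
time_s: 4.98
position: [0.5381, 0.1725, 0.2052]
tcp_rot: [[1.0, 0.002, -0.003], [0.002, -1.0, -0.0], [-0.003, 0.0, -1.0]]
force: [-0.2, -0.4, -1.9]
opening: 0.355
grasp_force: 29.9
```

```bash
python3 look.py w2
```

```text
4.9833 [0.5381 0.1725 0.2052] [[1.0, 0.002, -0.003], [0.002, -1.0, -0.0], [-0.003, 0.0, -1.0]] 0.3551405599960445 29.944838827941567 [-0.2 -0.4 -1.9]
red [ 210  156   78   69 4061] [251. 190.] z.104: [0.548 0.236 0.104]
yellow [ 267   65   81   84 5240] [308. 106.] z.104: [0.623 0.182 0.104]
yellow [ 540  118   56   35 1578] [568. 135.] z.104: [ 0.6   -0.052  0.104]
yellow [244 232  13  49 273] [248. 253.] z.104: [0.483 0.243 0.104]
yellow [385 232  10  50 266] [390. 256.] z.104: [0.48  0.1   0.104]
yellow [ 184  290  326   13 3041] [363. 297.] z.104: [0.433 0.126 0.104]
green [ 283  145   74   65 2650] [322. 170.] z.104: [0.567 0.169 0.104]
green [301 234  39   9 267] [320. 239.] z.104: [0.499 0.172 0.104]
green [291 270  58  20 832] [319. 278.] z.104: [0.456 0.172 0.104]
blue [ 191   79   85   82 4911] [235. 119.] z.104: [0.612 0.247 0.104]
blue [520 269  22  14 235] [532. 275.] z.104: [ 0.46  -0.045  0.104]
```

View pics/w2.png

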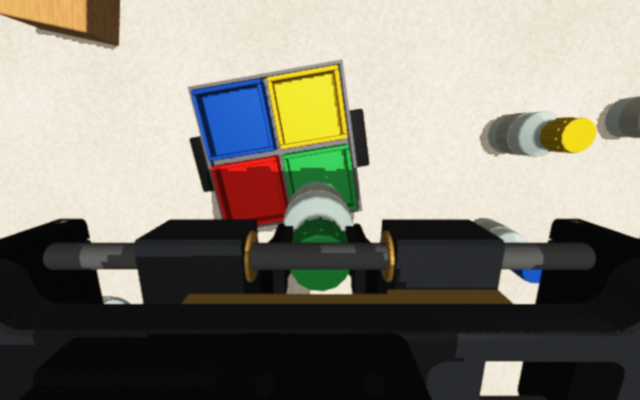

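The green bottle is held upright over the green pocket; the yellow pocket is centred at (308,106) and the blue at (235,119). I'll check these two at pocket height.

```bash
sed -i 's/print(k,st/print(ray(c,ce[i],.02).round(3),k,st/' look.py; python3 look.py w3 | grep -E "^\S+ *\S+ *\S+ *\S* *\S* *(yellow|blue)|5[0-9]{3}\]|4[0-9]{3}\]"
```

```text
[0.53  0.257 0.02 ] red [ 209  156   78   69 4039] [250. 190.] z.104: [0.548 0.236 0.104]
[0.629 0.185 0.02 ] yellow [ 265   66   82   84 5218] [307. 107.] z.104: [0.623 0.182 0.104]
[ 0.598 -0.124  0.02 ] yellow [ 538  118   56   35 1556] [566. 135.] z.104: [ 0.6   -0.052  0.104]
[0.445 0.264 0.02 ] yellow [244 232  13  49 277] [248. 254.] z.104: [0.484 0.242 0.104]
[0.44  0.076 0.02 ] yellow [385 232  10  50 247] [390. 257.] z.104: [0.48  0.099 0.104]
[0.379 0.11  0.02 ] yellow [ 184  290  326   13 3046] [363. 297.] z.104: [0.434 0.125 0.104]
[0.614 0.271 0.02 ] blue [ 190   80   85   82 4901] [234. 120.] z.104: [0.612 0.247 0.104]
[ 0.414 -0.116  0.02 ] blue [518 269  24  14 254] [531. 275.] z.104: [ 0.46  -0.046  0.104]
```

Request:
servo_tool(
  targets=[
    {"offset":[0,0,0.012],"dr":[0,0,0]},
    {"offset":[0,0,0.035],"dr":[0,0,0]},
    {"offset":[0,0,0.06],"dr":[0,0,0]},
    {"offset":[0,0,0.082],"dr":[0,0,0]},
    {"offset":[0,0,0.098],"dr":[0,0,0]},
    {"offset":[0,0,0.108],"dr":[0,0,0]},
    {"offset":[0,0,0.114],"dr":[0,0,0]},
    {"offset":[0,0,0.118],"dr":[0,0,0]},
    {"offset":[0,0,0.12],"dr":[0,0,0]},
    {"offset":[0,0,0.122],"dr":[0,0,0]},
    {"offset":[0,0,0.124],"dr":[0,0,0]},
    {"offset":[0,0,0.124],"dr":[0,0,0]},
    {"offset":[0,0,0.124],"dr":[0,0,0]},
    {"offset":[0,0,0.124],"dr":[0,0,0]},
  ],
)

```text
time_s: 6.25
position: [0.5403, 0.171, 0.083]
tcp_rot: [[1.0, -0.0, 0.001], [-0.0, -1.0, 0.0], [0.001, -0.0, -1.0]]
force: [0.5, -0.4, -2.2]
opening: 0.356
grasp_force: 29.9
```

Request:
servo_tool(
  targets=[
    {"offset":[0,0,0.0005],"dr":[0,0,0]},
    {"offset":[0,0,0.001],"dr":[0,0,0]},
    {"offset":[0,0,0.0015],"dr":[0,0,0]},
    {"offset":[0,0,0.0015],"dr":[0,0,0]},
    {"offset":[0,0,0.0015],"dr":[0,0,0]},
  ],
)

```text
time_s: 6.67
position: [0.5406, 0.1711, 0.0819]
tcp_rot: [[1.0, -0.0, 0.002], [-0.0, -1.0, 0.0], [0.002, -0.0, -1.0]]
force: [-0.5, 0.6, 5.4]
opening: 0.362
grasp_force: 29.9
```

Contact at 5 N. Next: open, then rise.

Request:
servo_tool(
  targets=[
    {"offset":[0,0,0],"dr":[0,0,0]},
    {"offset":[0,0,0],"dr":[0,0,0]},
    {"offset":[0,0,0],"dr":[0,0,0]},
    {"offset":[0,0,0],"dr":[0,0,0]},
    {"offset":[0,0,-0.01],"dr":[0,0,0]},
    {"offset":[0,0,-0.035],"dr":[0,0,0]},
    {"offset":[0,0,-0.065],"dr":[0,0,0]},
    {"offset":[0,0,-0.095],"dr":[0,0,0]},
    {"offset":[0,0,-0.115],"dr":[0,0,0]},
    {"offset":[0,0,-0.125],"dr":[0,0,0]},
  ],
  gripper=-0.6,
)

```text
time_s: 7.5
position: [0.5417, 0.1712, 0.2098]
tcp_rot: [[1.0, -0.0, 0.006], [-0.0, -1.0, 0.001], [0.006, -0.001, -1.0]]
force: [0.1, 0.3, 0.4]
opening: 0.796
grasp_force: 0.0
```

Request:
servo_tool(
  targets=[
    {"offset":[0.003,0.015,0],"dr":[0,0,0]},
    {"offset":[0.009,0.045,0],"dr":[0,0,0]},
    {"offset":[0.017,0.08,0],"dr":[0,0,0]},
    {"offset":[0.024,0.115,0],"dr":[0,0,0]},
    {"offset":[0.031,0.15,0],"dr":[0,0,0]},
    {"offset":[0.039,0.185,0],"dr":[0,0,0]},
    {"offset":[0.046,0.22,0],"dr":[0,0,0]},
    {"offset":[0.053,0.255,0],"dr":[0,0,0]},
    {"offset":[0.06,0.29,0],"dr":[0,0,0]},
    {"offset":[0.068,0.325,0],"dr":[0,0,0]},
    {"offset":[0.074,0.355,0],"dr":[0,0,0]},
    {"offset":[0.078,0.374,0],"dr":[0,0,0]},
    {"offset":[0.079,0.379,0],"dr":[0,0,0]},
    {"offset":[0.079,0.379,0],"dr":[0,0,0]},
    {"offset":[0.079,0.379,0],"dr":[0,0,0]},
  ],
)

```text
time_s: 8.75
position: [0.618, -0.2069, 0.2054]
tcp_rot: [[1.0, -0.0, -0.002], [-0.0, -1.0, 0.002], [-0.002, -0.002, -1.0]]
force: [0.2, 0.4, 0.5]
opening: 0.797
grasp_force: 0.0
```

```bash
python3 look.py w4
```

```text
8.75 [ 0.618  -0.2069  0.2054] [[1.0, -0.0, -0.002], [-0.0, -1.0, 0.002], [-0.002, -0.002, -1.0]] 0.7972369701342352 0.0 [0.2 0.4 0.5]
[ 0.601 -0.206  0.02 ] red [302 180  32  35 873] [318. 197.] z.104: [ 0.622 -0.206  0.104]
[0.627 0.164 0.02 ] yellow [   0  139   50   72 2629] [ 19. 177.] z.104: [0.641 0.074 0.104]
[ 0.585 -0.025  0.02 ] yellow [157 198  40  22 644] [176. 210.] z.104: [ 0.609 -0.069  0.104]
[ 0.524 -0.021  0.02 ] yellow [173 232  14  49 281] [179. 253.] z.104: [ 0.563 -0.066  0.104]
[ 0.517 -0.394  0.02 ] yellow [454 234  11  47 216] [460. 258.] z.104: [ 0.558 -0.349  0.104]
[0.573 0.173 0.02 ] green [  0 209  46  20 558] [ 23. 218.] z.104: [0.6   0.081 0.104]
[0.801 0.078 0.02 ] blue [   0    0  116   43 2712] [56. 18.] z.104: [0.773 0.009 0.104]
```

View pics/w4.png

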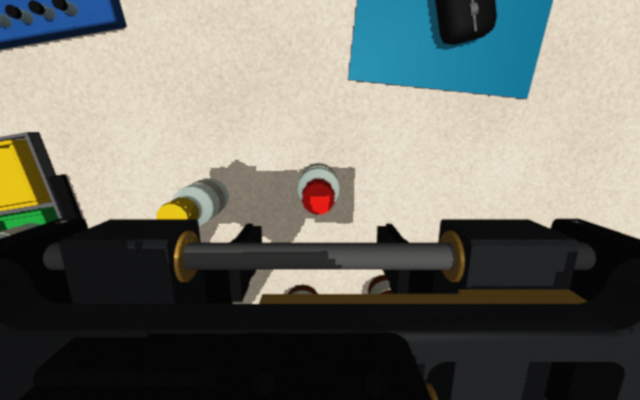

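The clear red bottle at (318,197) is centred between the fingers. Descend, grip, lift and carry it to the red pocket.

Request:
servo_tool(
  targets=[
    {"offset":[0.001,0,0.02],"dr":[0,0,0]},
    {"offset":[0.001,0,0.05],"dr":[0,0,0]},
    {"offset":[0.001,0,0.08],"dr":[0,0,0]},
    {"offset":[0.001,0,0.108],"dr":[0,0,0]},
    {"offset":[0.001,0,0.126],"dr":[0,0,0]},
    {"offset":[0.001,0,0.1345],"dr":[0,0,0]},
    {"offset":[0.001,0,0.1345],"dr":[0,0,0]},
  ],
)

```text
time_s: 9.38
position: [0.6182, -0.2056, 0.0694]
tcp_rot: [[1.0, 0.001, -0.005], [0.001, -1.0, 0.003], [-0.005, -0.003, -1.0]]
force: [-0.0, 0.3, -0.5]
opening: 0.799
grasp_force: 0.0
```

Request:
servo_tool(
  targets=[
    {"offset":[0,0,0],"dr":[0,0,0]},
    {"offset":[0,0,0],"dr":[0,0,0]},
    {"offset":[0,0,0],"dr":[0,0,0]},
    {"offset":[0,0,0],"dr":[0,0,0]},
    {"offset":[0,0,0],"dr":[0,0,0]},
    {"offset":[0,0,0],"dr":[0,0,0]},
    {"offset":[0,0,0],"dr":[0,0,0]},
  ],
  gripper=1,
)

```text
time_s: 9.97
position: [0.62, -0.2081, 0.072]
tcp_rot: [[1.0, -0.001, 0.0], [-0.001, -1.0, 0.0], [0.0, -0.0, -1.0]]
force: [-0.1, -0.3, 1.5]
opening: 0.36
grasp_force: 30.1
```

Request:
servo_tool(
  targets=[
    {"offset":[0,0,-0.01],"dr":[0,0,0]},
    {"offset":[0,0,-0.03],"dr":[0,0,0]},
    {"offset":[0,0,-0.06],"dr":[0,0,0]},
    {"offset":[0,0,-0.095],"dr":[0,0,0]},
    {"offset":[0,0,-0.125],"dr":[0,0,0]},
    {"offset":[0,0,-0.145],"dr":[0,0,0]},
    {"offset":[0,0,-0.15],"dr":[0,0,0]},
  ],
)

```text
time_s: 10.55
position: [0.6221, -0.2093, 0.2269]
tcp_rot: [[1.0, -0.0, 0.008], [-0.0, -1.0, -0.004], [0.008, 0.004, -1.0]]
force: [0.3, -1.0, -0.8]
opening: 0.361
grasp_force: 29.9
```

Request:
servo_tool(
  targets=[
    {"offset":[-0.002,-0.01,0],"dr":[0,0,0]},
    {"offset":[-0.006,-0.03,0],"dr":[0,0,0]},
    {"offset":[-0.012,-0.06,0],"dr":[0,0,0]},
    {"offset":[-0.018,-0.09,0],"dr":[0,0,0]},
    {"offset":[-0.024,-0.12,0],"dr":[0,0,0]},
    {"offset":[-0.03,-0.15,0],"dr":[0,0,0]},
    {"offset":[-0.036,-0.18,0],"dr":[0,0,0]},
    {"offset":[-0.042,-0.21,0],"dr":[0,0,0]},
    {"offset":[-0.048,-0.24,0],"dr":[0,0,0]},
    {"offset":[-0.054,-0.27,0],"dr":[0,0,0]},
    {"offset":[-0.06,-0.3,0],"dr":[0,0,0]},
    {"offset":[-0.066,-0.33,0],"dr":[0,0,0]},
    {"offset":[-0.072,-0.36,0],"dr":[0,0,0]},
    {"offset":[-0.078,-0.39,0],"dr":[0,0,0]},
    {"offset":[-0.084,-0.42,0],"dr":[0,0,0]},
    {"offset":[-0.089,-0.445,0],"dr":[0,0,0]},
    {"offset":[-0.092,-0.461,0],"dr":[0,0,0]},
    {"offset":[-0.093,-0.466,0],"dr":[0,0,0]},
    {"offset":[-0.093,-0.466,0],"dr":[0,0,0]},
    {"offset":[-0.093,-0.466,0],"dr":[0,0,0]},
  ],
)

```text
time_s: 12.22
position: [0.526, 0.2574, 0.2202]
tcp_rot: [[1.0, 0.0, -0.003], [0.0, -1.0, -0.001], [-0.003, 0.001, -1.0]]
force: [0.2, 0.1, -1.7]
opening: 0.358
grasp_force: 29.9
```

Request:
servo_tool(
  targets=[
    {"offset":[0,0,0.012],"dr":[0,0,0]},
    {"offset":[0,0,0.035],"dr":[0,0,0]},
    {"offset":[0,0,0.06],"dr":[0,0,0]},
    {"offset":[0,0,0.085],"dr":[0,0,0]},
    {"offset":[0,0,0.105],"dr":[0,0,0]},
    {"offset":[0,0,0.118],"dr":[0,0,0]},
    {"offset":[0,0,0.127],"dr":[0,0,0]},
    {"offset":[0,0,0.132],"dr":[0,0,0]},
    {"offset":[0,0,0.135],"dr":[0,0,0]},
    {"offset":[0,0,0.137],"dr":[0,0,0]},
    {"offset":[0,0,0.138],"dr":[0,0,0]},
    {"offset":[0,0,0.139],"dr":[0,0,0]},
    {"offset":[0,0,0.1395],"dr":[0,0,0]},
    {"offset":[0,0,0.14],"dr":[0,0,0]},
    {"offset":[0,0,0.14],"dr":[0,0,0]},
    {"offset":[0,0,0.14],"dr":[0,0,0]},
  ],
)

```text
time_s: 13.55
position: [0.5273, 0.2581, 0.082]
tcp_rot: [[1.0, -0.0, 0.001], [-0.0, -1.0, 0.0], [0.001, -0.0, -1.0]]
force: [0.2, -0.5, 0.1]
opening: 0.357
grasp_force: 29.9
```

Request:
servo_tool(
  targets=[
    {"offset":[0,0,0.0004],"dr":[0,0,0]},
    {"offset":[0,0,0.0004],"dr":[0,0,0]},
    {"offset":[0,0,0.0004],"dr":[0,0,0]},
  ],
)

```text
time_s: 13.8
position: [0.5276, 0.2582, 0.0819]
tcp_rot: [[1.0, -0.0, 0.001], [-0.0, -1.0, 0.001], [0.001, -0.001, -1.0]]
force: [-0.1, 0.3, 5.0]
opening: 0.359
grasp_force: 29.9
```

Request:
servo_tool(
  targets=[
    {"offset":[0,0,0],"dr":[0,0,0]},
    {"offset":[0,0,0],"dr":[0,0,0]},
    {"offset":[0,0,0],"dr":[0,0,0]},
    {"offset":[0,0,0],"dr":[0,0,0]},
    {"offset":[0,0,-0.01],"dr":[0,0,0]},
    {"offset":[0,0,-0.035],"dr":[0,0,0]},
    {"offset":[0,0,-0.065],"dr":[0,0,0]},
    {"offset":[0,0,-0.095],"dr":[0,0,0]},
    {"offset":[0,0,-0.115],"dr":[0,0,0]},
    {"offset":[0,0,-0.125],"dr":[0,0,0]},
  ],
  gripper=-0.6,
)

```text
time_s: 14.63
position: [0.5287, 0.2584, 0.21]
tcp_rot: [[1.0, -0.0, 0.006], [-0.0, -1.0, 0.002], [0.006, -0.002, -1.0]]
force: [0.4, -0.3, -0.6]
opening: 0.796
grasp_force: 0.0
```

Request:
servo_tool(
  targets=[
    {"offset":[0.003,0.015,0],"dr":[0,0,0]},
    {"offset":[0.01,0.045,0],"dr":[0,0,0]},
    {"offset":[0.018,0.08,0],"dr":[0,0,0]},
    {"offset":[0.026,0.115,0],"dr":[0,0,0]},
    {"offset":[0.034,0.15,0],"dr":[0,0,0]},
    {"offset":[0.041,0.185,0],"dr":[0,0,0]},
    {"offset":[0.049,0.22,0],"dr":[0,0,0]},
    {"offset":[0.057,0.255,0],"dr":[0,0,0]},
    {"offset":[0.065,0.29,0],"dr":[0,0,0]},
    {"offset":[0.07,0.312,0],"dr":[0,0,0]},
    {"offset":[0.072,0.321,0],"dr":[0,0,0]},
    {"offset":[0.072,0.321,0],"dr":[0,0,0]},
    {"offset":[0.072,0.321,0],"dr":[0,0,0]},
  ],
)

```text
time_s: 15.72
position: [0.5981, -0.0624, 0.2056]
tcp_rot: [[1.0, -0.001, -0.002], [-0.001, -1.0, 0.001], [-0.002, -0.001, -1.0]]
force: [-0.9, 0.5, 0.3]
opening: 0.804
grasp_force: 0.0
```

```bash
python3 look.py w5
```

```text
15.7167 [ 0.5981 -0.0624  0.2056] [[1.0, -0.001, -0.002], [-0.001, -1.0, 0.001], [-0.002, -0.001, -1.0]] 0.8035295338356816 0.0 [-0.9  0.5  0.3]
[0.558 0.263 0.02 ] red [ 26 203  72  25 902] [ 65. 215.] z.104: [0.583 0.184 0.104]
[0.629 0.187 0.02 ] yellow [  67  122   95   77 5221] [114. 159.] z.104: [0.637 0.126 0.104]
[ 0.582 -0.063  0.02 ] yellow [304 179  32  36 870] [319. 197.] z.104: [ 0.602 -0.063  0.104]
[0.504 0.123 0.02 ] yellow [174 232  14  49 278] [179. 254.] z.104: [0.543 0.078 0.104]
[ 0.496 -0.25   0.02 ] yellow [454 234  11  47 233] [460. 259.] z.104: [ 0.537 -0.204  0.104]
[0.57  0.176 0.02 ] green [ 94 194  69  29 927] [131. 206.] z.104: [0.593 0.118 0.104]
[0.79  0.116 0.02 ] blue [  99    0  148   26 1934] [154.   9.] z.104: [0.76  0.073 0.104]
[0.614 0.273 0.02 ] blue [   0  135   86   76 3589] [ 46. 172.] z.104: [0.626 0.192 0.104]
```

View pics/w5.png

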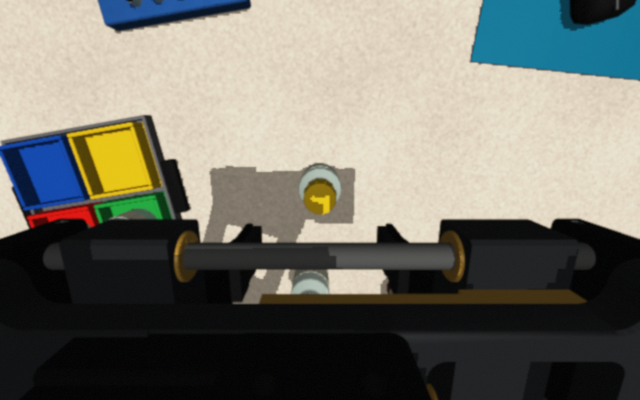

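Clear yellow at (319,197) is centred; same procedure.

Request:
servo_tool(
  targets=[
    {"offset":[0.001,0,0.02],"dr":[0,0,0]},
    {"offset":[0.001,0,0.05],"dr":[0,0,0]},
    {"offset":[0.001,0,0.08],"dr":[0,0,0]},
    {"offset":[0.001,0,0.108],"dr":[0,0,0]},
    {"offset":[0.001,0,0.126],"dr":[0,0,0]},
    {"offset":[0.001,0,0.1345],"dr":[0,0,0]},
    {"offset":[0.001,0,0.1345],"dr":[0,0,0]},
  ],
)

```text
time_s: 16.35
position: [0.598, -0.0608, 0.0696]
tcp_rot: [[1.0, 0.002, -0.005], [0.002, -1.0, 0.002], [-0.005, -0.002, -1.0]]
force: [-1.1, -0.2, -0.5]
opening: 0.8
grasp_force: 0.0
```

Request:
servo_tool(
  targets=[
    {"offset":[0,0,0],"dr":[0,0,0]},
    {"offset":[0,0,0],"dr":[0,0,0]},
    {"offset":[0,0,0],"dr":[0,0,0]},
    {"offset":[0,0,0],"dr":[0,0,0]},
    {"offset":[0,0,0],"dr":[0,0,0]},
    {"offset":[0,0,0],"dr":[0,0,0]},
    {"offset":[0,0,0],"dr":[0,0,0]},
  ],
  gripper=1,
)

```text
time_s: 16.93
position: [0.6, -0.0632, 0.0721]
tcp_rot: [[1.0, -0.001, 0.001], [-0.001, -1.0, -0.0], [0.001, 0.0, -1.0]]
force: [0.0, 1.1, 3.5]
opening: 0.361
grasp_force: 30.2
```

Request:
servo_tool(
  targets=[
    {"offset":[0,0,-0.01],"dr":[0,0,0]},
    {"offset":[0,0,-0.03],"dr":[0,0,0]},
    {"offset":[0,0,-0.06],"dr":[0,0,0]},
    {"offset":[0,0,-0.095],"dr":[0,0,0]},
    {"offset":[0,0,-0.125],"dr":[0,0,0]},
    {"offset":[0,0,-0.145],"dr":[0,0,0]},
    {"offset":[0,0,-0.15],"dr":[0,0,0]},
  ],
)

```text
time_s: 17.52
position: [0.6022, -0.0637, 0.2266]
tcp_rot: [[1.0, -0.0, 0.008], [-0.0, -1.0, -0.002], [0.008, 0.002, -1.0]]
force: [1.0, -0.3, -0.9]
opening: 0.354
grasp_force: 30.0
```

Request:
servo_tool(
  targets=[
    {"offset":[0.001,-0.01,0],"dr":[0,0,0]},
    {"offset":[0.003,-0.03,0],"dr":[0,0,0]},
    {"offset":[0.007,-0.06,0],"dr":[0,0,0]},
    {"offset":[0.01,-0.09,0],"dr":[0,0,0]},
    {"offset":[0.013,-0.12,0],"dr":[0,0,0]},
    {"offset":[0.017,-0.15,0],"dr":[0,0,0]},
    {"offset":[0.02,-0.18,0],"dr":[0,0,0]},
    {"offset":[0.023,-0.21,0],"dr":[0,0,0]},
    {"offset":[0.026,-0.235,0],"dr":[0,0,0]},
    {"offset":[0.028,-0.245,0],"dr":[0,0,0]},
    {"offset":[0.028,-0.249,0],"dr":[0,0,0]},
    {"offset":[0.028,-0.249,0],"dr":[0,0,0]},
    {"offset":[0.028,-0.249,0],"dr":[0,0,0]},
  ],
)

```text
time_s: 18.6
position: [0.6273, 0.1849, 0.2206]
tcp_rot: [[1.0, -0.001, -0.002], [-0.001, -1.0, -0.001], [-0.002, 0.001, -1.0]]
force: [0.9, 0.3, -1.1]
opening: 0.358
grasp_force: 30.0
```

Request:
servo_tool(
  targets=[
    {"offset":[0,0,0.012],"dr":[0,0,0]},
    {"offset":[0,0,0.035],"dr":[0,0,0]},
    {"offset":[0,0,0.06],"dr":[0,0,0]},
    {"offset":[0,0,0.085],"dr":[0,0,0]},
    {"offset":[0,0,0.105],"dr":[0,0,0]},
    {"offset":[0,0,0.118],"dr":[0,0,0]},
    {"offset":[0,0,0.127],"dr":[0,0,0]},
    {"offset":[0,0,0.132],"dr":[0,0,0]},
    {"offset":[0,0,0.135],"dr":[0,0,0]},
    {"offset":[0,0,0.137],"dr":[0,0,0]},
    {"offset":[0,0,0.138],"dr":[0,0,0]},
    {"offset":[0,0,0.139],"dr":[0,0,0]},
    {"offset":[0,0,0.1395],"dr":[0,0,0]},
    {"offset":[0,0,0.14],"dr":[0,0,0]},
    {"offset":[0,0,0.14],"dr":[0,0,0]},
    {"offset":[0,0,0.14],"dr":[0,0,0]},
  ],
)

```text
time_s: 19.93
position: [0.6284, 0.1861, 0.0821]
tcp_rot: [[1.0, -0.0, 0.001], [-0.0, -1.0, 0.0], [0.001, -0.0, -1.0]]
force: [0.0, -0.5, -0.1]
opening: 0.36
grasp_force: 30.0
```

Request:
servo_tool(
  targets=[
    {"offset":[0,0,0.0004],"dr":[0,0,0]},
    {"offset":[0,0,0.0004],"dr":[0,0,0]},
    {"offset":[0,0,0.0004],"dr":[0,0,0]},
  ],
)

```text
time_s: 20.18
position: [0.6285, 0.1861, 0.0821]
tcp_rot: [[1.0, -0.0, 0.001], [-0.0, -1.0, 0.0], [0.001, -0.0, -1.0]]
force: [-0.9, 0.9, 4.8]
opening: 0.354
grasp_force: 30.0
```

Request:
servo_tool(
  targets=[
    {"offset":[0,0,0],"dr":[0,0,0]},
    {"offset":[0,0,0],"dr":[0,0,0]},
    {"offset":[0,0,0],"dr":[0,0,0]},
    {"offset":[0,0,0],"dr":[0,0,0]},
    {"offset":[0,0,-0.01],"dr":[0,0,0]},
    {"offset":[0,0,-0.035],"dr":[0,0,0]},
    {"offset":[0,0,-0.065],"dr":[0,0,0]},
    {"offset":[0,0,-0.095],"dr":[0,0,0]},
    {"offset":[0,0,-0.115],"dr":[0,0,0]},
    {"offset":[0,0,-0.125],"dr":[0,0,0]},
  ],
  gripper=-0.6,
)

```text
time_s: 21.02
position: [0.6299, 0.1861, 0.2106]
tcp_rot: [[1.0, -0.0, 0.007], [-0.0, -1.0, 0.001], [0.007, -0.001, -1.0]]
force: [-0.2, 0.5, -0.3]
opening: 0.799
grasp_force: 0.0
```

Request:
servo_tool(
  targets=[
    {"offset":[-0.01,0.014,0],"dr":[0,0,0]},
    {"offset":[-0.028,0.04,0],"dr":[0,0,0]},
    {"offset":[-0.048,0.07,0],"dr":[0,0,0]},
    {"offset":[-0.069,0.1,0],"dr":[0,0,0]},
    {"offset":[-0.09,0.13,0],"dr":[0,0,0]},
    {"offset":[-0.111,0.16,0],"dr":[0,0,0]},
    {"offset":[-0.131,0.19,0],"dr":[0,0,0]},
    {"offset":[-0.149,0.215,0],"dr":[0,0,0]},
    {"offset":[-0.16,0.231,0],"dr":[0,0,0]},
    {"offset":[-0.164,0.237,0],"dr":[0,0,0]},
    {"offset":[-0.164,0.237,0],"dr":[0,0,0]},
    {"offset":[-0.164,0.237,0],"dr":[0,0,0]},
  ],
)

```text
time_s: 22.02
position: [0.4644, -0.0509, 0.2063]
tcp_rot: [[1.0, -0.001, 0.001], [-0.001, -1.0, 0.0], [0.001, -0.0, -1.0]]
force: [0.0, -0.0, 0.2]
opening: 0.8
grasp_force: 0.0
```

```bash
python3 look.py w6
```

```text
22.0167 [ 0.4644 -0.0509  0.2063] [[1.0, -0.001, 0.001], [-0.001, -1.0, 0.0], [0.001, -0.0, -1.0]] 0.7998983864202744 0.0 [ 0.  -0.   0.2]
[0.563 0.273 0.02 ] red [  7  91  75  21 522] [ 40. 101.] z.104: [0.555 0.194 0.104]
[0.523 0.324 0.02 ] red [  0 121  13  30 291] [  5. 136.] z.104: [0.525 0.233 0.104]
[0.497 0.253 0.02 ] red [  30  136   73   36 1175] [ 69. 158.] z.104: [0.505 0.18  0.104]
[ 0.429 -0.214  0.02 ] red [429 198  40  30 718] [447. 211.] z.104: [ 0.453 -0.175  0.104]
[0.652 0.256 0.02 ] yellow [   0    0   67   36 1693] [36. 14.] z.104: [0.623 0.182 0.104]
[0.617 0.173 0.02 ] yellow [  67    0   90   87 3127] [118.  50.] z.104: [0.596 0.119 0.104]
[0.374 0.132 0.02 ] yellow [174 232  21  49 341] [181. 251.] z.104: [0.412 0.088 0.104]
[ 0.364 -0.238  0.02 ] yellow [452 233  13  48 259] [460. 258.] z.104: [ 0.404 -0.193  0.104]
[ 0.305 -0.213  0.02 ] yellow [ 261  291  322   11 2427] [436. 297.] z.104: [ 0.36  -0.174  0.104]
[0.542 0.164 0.02 ] green [  81   78   89   82 2168] [136. 120.] z.104: [0.539 0.112 0.104]
[0.546 0.252 0.02 ] green [  42   99   40   37 1116] [ 61. 116.] z.104: [0.542 0.179 0.104]
[0.605 0.271 0.02 ] blue [   0   25   72   72 3389] [33. 62.] z.104: [0.587 0.193 0.104]
[ 0.447 -0.051  0.02 ] blue [304 182  31  32 776] [319. 198.] z.104: [ 0.467 -0.051  0.104]
[ 0.439 -0.376  0.02 ] blue [560 187  33  32 787] [576. 203.] z.104: [ 0.461 -0.298  0.104]
```

View pics/w6.png

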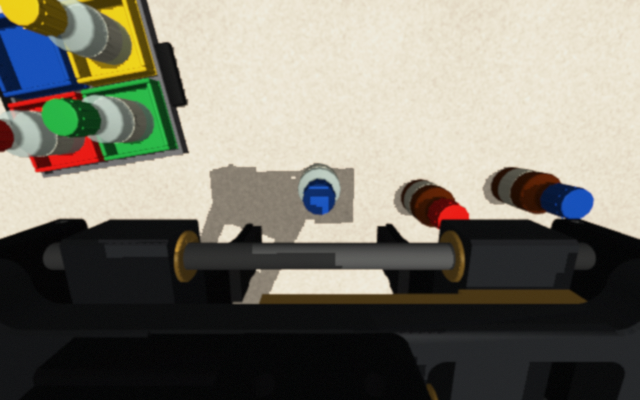

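Clear blue at (319,198) is centred. The other three stand upright in their pockets, and the ambers are untouched on the right.

Request:
servo_tool(
  targets=[
    {"offset":[0.001,0,0.02],"dr":[0,0,0]},
    {"offset":[0.001,0,0.05],"dr":[0,0,0]},
    {"offset":[0.001,0,0.08],"dr":[0,0,0]},
    {"offset":[0.001,0,0.108],"dr":[0,0,0]},
    {"offset":[0.001,0,0.126],"dr":[0,0,0]},
    {"offset":[0.001,0,0.1345],"dr":[0,0,0]},
    {"offset":[0.001,0,0.1345],"dr":[0,0,0]},
  ],
)

```text
time_s: 22.65
position: [0.4645, -0.0498, 0.0699]
tcp_rot: [[1.0, 0.001, -0.003], [0.001, -1.0, 0.001], [-0.003, -0.001, -1.0]]
force: [0.3, 0.3, -0.0]
opening: 0.804
grasp_force: 0.0
```

Request:
servo_tool(
  targets=[
    {"offset":[0,0,0],"dr":[0,0,0]},
    {"offset":[0,0,0],"dr":[0,0,0]},
    {"offset":[0,0,0],"dr":[0,0,0]},
    {"offset":[0,0,0],"dr":[0,0,0]},
    {"offset":[0,0,0],"dr":[0,0,0]},
    {"offset":[0,0,0],"dr":[0,0,0]},
    {"offset":[0,0,0],"dr":[0,0,0]},
  ],
  gripper=1,
)

```text
time_s: 23.23
position: [0.4651, -0.0511, 0.0722]
tcp_rot: [[1.0, -0.001, 0.001], [-0.001, -1.0, -0.0], [0.001, 0.0, -1.0]]
force: [0.3, -0.2, 2.9]
opening: 0.356
grasp_force: 30.2
```

Request:
servo_tool(
  targets=[
    {"offset":[0,0,-0.01],"dr":[0,0,0]},
    {"offset":[0,0,-0.03],"dr":[0,0,0]},
    {"offset":[0,0,-0.06],"dr":[0,0,0]},
    {"offset":[0,0,-0.095],"dr":[0,0,0]},
    {"offset":[0,0,-0.125],"dr":[0,0,0]},
    {"offset":[0,0,-0.145],"dr":[0,0,0]},
    {"offset":[0,0,-0.15],"dr":[0,0,0]},
  ],
)

```text
time_s: 23.82
position: [0.4668, -0.0517, 0.2251]
tcp_rot: [[1.0, -0.0, 0.007], [-0.0, -1.0, -0.002], [0.007, 0.002, -1.0]]
force: [0.3, -0.3, -2.2]
opening: 0.362
grasp_force: 30.0
```

Request:
servo_tool(
  targets=[
    {"offset":[0.005,-0.01,0],"dr":[0,0,0]},
    {"offset":[0.014,-0.03,0],"dr":[0,0,0]},
    {"offset":[0.025,-0.055,0],"dr":[0,0,0]},
    {"offset":[0.037,-0.08,0],"dr":[0,0,0]},
    {"offset":[0.05,-0.108,0],"dr":[0,0,0]},
    {"offset":[0.063,-0.136,0],"dr":[0,0,0]},
    {"offset":[0.076,-0.164,0],"dr":[0,0,0]},
    {"offset":[0.088,-0.192,0],"dr":[0,0,0]},
    {"offset":[0.101,-0.22,0],"dr":[0,0,0]},
    {"offset":[0.114,-0.248,0],"dr":[0,0,0]},
    {"offset":[0.127,-0.276,0],"dr":[0,0,0]},
    {"offset":[0.138,-0.3,0],"dr":[0,0,0]},
    {"offset":[0.145,-0.315,0],"dr":[0,0,0]},
    {"offset":[0.148,-0.322,0],"dr":[0,0,0]},
    {"offset":[0.148,-0.322,0],"dr":[0,0,0]},
    {"offset":[0.148,-0.322,0],"dr":[0,0,0]},
  ],
)

```text
time_s: 25.15
position: [0.6116, 0.2706, 0.2195]
tcp_rot: [[1.0, 0.0, -0.004], [0.0, -1.0, -0.002], [-0.004, 0.002, -1.0]]
force: [-0.7, 0.1, -1.5]
opening: 0.359
grasp_force: 30.0
```

Request:
servo_tool(
  targets=[
    {"offset":[0,0,0.012],"dr":[0,0,0]},
    {"offset":[0,0,0.035],"dr":[0,0,0]},
    {"offset":[0,0,0.06],"dr":[0,0,0]},
    {"offset":[0,0,0.085],"dr":[0,0,0]},
    {"offset":[0,0,0.105],"dr":[0,0,0]},
    {"offset":[0,0,0.118],"dr":[0,0,0]},
    {"offset":[0,0,0.127],"dr":[0,0,0]},
    {"offset":[0,0,0.132],"dr":[0,0,0]},
    {"offset":[0,0,0.135],"dr":[0,0,0]},
    {"offset":[0,0,0.137],"dr":[0,0,0]},
    {"offset":[0,0,0.138],"dr":[0,0,0]},
    {"offset":[0,0,0.139],"dr":[0,0,0]},
    {"offset":[0,0,0.1395],"dr":[0,0,0]},
    {"offset":[0,0,0.14],"dr":[0,0,0]},
    {"offset":[0,0,0.14],"dr":[0,0,0]},
    {"offset":[0,0,0.14],"dr":[0,0,0]},
  ],
)

```text
time_s: 26.48
position: [0.6134, 0.2711, 0.0823]
tcp_rot: [[1.0, -0.0, 0.001], [-0.0, -1.0, 0.0], [0.001, -0.0, -1.0]]
force: [-0.5, 0.5, 0.3]
opening: 0.36
grasp_force: 30.0
```

Request:
servo_tool(
  targets=[
    {"offset":[0,0,0.0003],"dr":[0,0,0]},
    {"offset":[0,0,0.0003],"dr":[0,0,0]},
    {"offset":[0,0,0.0003],"dr":[0,0,0]},
  ],
)

```text
time_s: 26.73
position: [0.6136, 0.2712, 0.0822]
tcp_rot: [[1.0, -0.0, 0.001], [-0.0, -1.0, 0.0], [0.001, -0.0, -1.0]]
force: [-0.3, 0.7, 2.6]
opening: 0.354
grasp_force: 30.0
```

Request:
servo_tool(
  targets=[
    {"offset":[0,0,0],"dr":[0,0,0]},
    {"offset":[0,0,0],"dr":[0,0,0]},
    {"offset":[0,0,0],"dr":[0,0,0]},
    {"offset":[0,0,0],"dr":[0,0,0]},
    {"offset":[0,0,-0.01],"dr":[0,0,0]},
    {"offset":[0,0,-0.035],"dr":[0,0,0]},
    {"offset":[0,0,-0.065],"dr":[0,0,0]},
    {"offset":[0,0,-0.095],"dr":[0,0,0]},
    {"offset":[0,0,-0.125],"dr":[0,0,0]},
    {"offset":[-0.01,0.01,-0.15],"dr":[0,0,0]},
    {"offset":[-0.03,0.04,-0.16],"dr":[0,0,0]},
    {"offset":[-0.05,0.07,-0.16],"dr":[0,0,0]},
    {"offset":[-0.07,0.1,-0.16],"dr":[0,0,0]},
    {"offset":[-0.09,0.13,-0.16],"dr":[0,0,0]},
    {"offset":[-0.11,0.16,-0.16],"dr":[0,0,0]},
    {"offset":[-0.13,0.19,-0.16],"dr":[0,0,0]},
    {"offset":[-0.15,0.22,-0.16],"dr":[0,0,0]},
    {"offset":[-0.16,0.24,-0.16],"dr":[0,0,0]},
    {"offset":[-0.16,0.24,-0.16],"dr":[0,0,0]},
    {"offset":[-0.16,0.24,-0.16],"dr":[0,0,0]},
  ],
  gripper=-0.6,
)

```text
time_s: 28.4
position: [0.453, 0.0302, 0.2423]
tcp_rot: [[1.0, -0.003, 0.002], [-0.003, -1.0, 0.0], [0.002, -0.0, -1.0]]
force: [0.9, -0.3, -0.3]
opening: 0.799
grasp_force: 0.0
```

```bash
python3 - <<'E'
from rig import viewer
import cv2
c=viewer.capture("scene")["color"][120:280,160:480,::-1]
cv2.imwrite("pics/end.png",cv2.resize(c,None,fx=2.5,fy=2.5))
E
```

```text
(no output)
```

View pics/end.png

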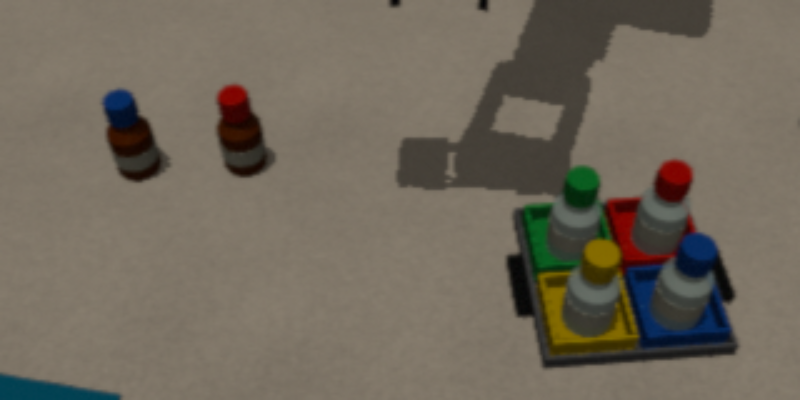

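All four clear bottles stand upright in their matching pockets (crop around (580,210), (660,205), (595,290), (690,285)). Both ambers stand where they were, and the gripper is clear.

```bash
python3 -c "
from rig import ticket
print(ticket.hand_in())"
```

```text
the job is handed in; nothing more can be done
None
```

All four clear bottles stand upright in their matching pockets, both amber bottles are untouched, and the job was handed in at about 28 s on the robot clock.

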